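# Stroke-check washed dosing syringes and set the clogged one aside

## Robot

A 6-joint arm with a two-finger parallel gripper is mounted at the origin on the work surface; the furniture and walls round the work are solid. World frame = base frame: x ahead of the robot, y to its left, z up, the work surface at z = 0. Lengths are in m, angles in rad, forces in N, time in s.
With the tool pointing down it reaches from about 0.35 to 0.925 m from the base axis. Payload 6.4 kg.
Tool frame: the origin (TCP) lies on the centre line of the jaws, within the pads' length; the fingertips stand 8 mm ahead of it and the grasp point (between the pads) lies 11 mm behind it; z points along the fingers, y is the direction in which the jaws open and shut (so a half turn about z gives the same grasp; the last joint's range is limited). The gripper opens to 85 mm and grips with 20 to 120 N. Pads are 22 mm wide; open, the fingers measure 114 mm over their backs; the gripper's body (76 mm by 85 mm) begins 54 mm behind the grasp point. The pads swing forward as they close: fully open they stand 13 mm farther back than shut.
Start: joints at [-1.346, 0.245, 1.558, -0, 1.339, -0.174], TCP at [0.252, -0.599, 0.239] pointing down, gripper open.
Joint ranges: [-3.13, 3.13], [-1.02, 2.26], [0.13, 2.54], [-0.95, 4.09], [0.21, 2.88], [-2.74, 2.74]. Speed limits (rad/s): [2.57, 2.57, 3.14, 3.14, 3.14, 3.14].

## Interface

Orientations are given as a unit quaternion [w, x, y, z].
In Python, from station import env gives the robot as it stands.
- The arm moves only by the shell command python3 -m crank 'ROWS' [FORCE]. ROWS is JSON, a list of rows, each an object of numbers: "gripper": the gripper's target within -1 to 1 (fully open at 1, half-way at 0, shut at -1); "x", "y", "z": the shift along the tool's x, y, z in cm; "wx", "wy", "wz": the turn, a rotation vector about the tool's x, y, z in degrees. In form: [{"gripper": .., "x": .., "y": .., "z": .., "wx": .., "wy": .., "wz": ..}, ...]. A call has 1 to 12 rows; each row is the pose to reach, as a shift and turn from the pose commanded when the call began, along the tool's axes at that moment; what a row does not reach only later rows make up. A row lasts 1/8 s, in which the tool goes at most 62.5 mm and 10.7 degrees, less where a joint would pass 70% of its speed; a pose out of reach is approached as far as the arm can. A call with a gripper value outside its range is refused whole. The fingers move at their own pace and stop on an object; FORCE is the grip in N (left out, the last holds). Time passes only in rows, so rows that repeat a pose let the fingers close. It gives the time, the measured TCP pose, the force and the opening at its end, in the units of the state.
- env.read_state(): the state, without advancing time (a new reading comes with each control period).
- env.get_image(name): name is "scene" or "top" or "wrist"; returns (picture, depth): 384x512x3 uint8, blue, green, red; 384x512 float32, m along the optical axis (not along the pixel's ray), 0 where there is no reading.
- env.calibration(name): a dict with "fx", "fy", "cx", "cy" (pixels), "position" and "orientation" of the camera in the world; the wrist camera has in their place "T_tool_cam" (4x4, takes a point from camera to tool coordinates, whose origin is the TCP and whose axes are the flange's). Camera axes: x right, y down, z forward; pixel columns grow to the right and rows downward; lengths in m; the calibration is good to about 2 mm. A picture is of the moment at which its call begins: read the wrist's pose just before it. calibration takes no time and is no camera call.
- env.job_done(): hands the job in, once; it reports no verdict.
The state is a dict: "time_s": time; "joint_pos": joint angles; "joint_velocities": joint speeds; "joint_torque": joint torques, N m; "ee_pos": TCP position; "tcp_rot": TCP orientation; "force": force on the tool from outside, world axes, zero at the start; "wrist_torque": the same for the moment, N m; "width": finger opening in m.
Only numpy, scipy, OpenCV 4.12 (cv2) and the standard library are available. Lean on these libraries where they do the work, as an engineer would, in place of code of your own. Each camera call takes 0.05 s, during which the arm holds its last target. There are 200 camera calls.

## Task

Three dosing syringes have come back from washing and lie in the bench rack with their blue plungers drawn out. Push each plunger slowly towards its nozzle: if it runs evenly, push it fully home and leave that syringe in the rack; the one that pushes back harder and harder is clogged, so stop at about 10 N and never force it past half its stroke. Lift the clogged syringe out by its barrel and lay it gently in the red tray, wholly inside the walls; leave everything else on the bench as it stands.

Things in the scene. Friction and masses are not known exactly. Their poses are not given: they have to be found in the camera images.
- rack: fixed rack: steel base 170 x 290 x 12 mm, two white cross plates with three notches each, at y = -85, 0, 85 mm. Origin: middle of the base, on the table; x the way the nozzles point (thumb discs to -x, towards the robot), z up. Plates 10 mm thick at x = -48 and 41 mm, 62 mm high; notches 43 mm wide, open above, floors at z = 35 mm; barrel axes at z = 55 mm.
- syringe_1: dosing syringe, one of three alike; which lies in which notch varies. Origin: on the axis at mid barrel; x to the nozzle, z up. Clear barrel 40 mm in diameter, x = -55 to 55 mm, grey nozzle to x = 85; grey finger flange 66 mm wide (y), 44 high, x = -60 to -55, bears on the rack's rear plate when the plunger is pushed. Grip across the barrel's middle, between the plates. About 0.19 kg.
- plunger_1 (a joint): advance of its blue plunger: 0 drawn out, 0.055 home (disc 8 mm off the flange); starts 0 to 0.003. Sound: steady 2.5 N all the way, stays put. Clogged: looks the same, but resistance rises from 2.5 N by 6 N per 10 mm and it springs back to below 0.005 when let go. Exactly one of the three is clogged; only pushing tells which.
- disc_1 (a point): centre of the rear face of its blue thumb disc (40 mm in diameter, 6 mm thick, square to the axis); push here towards the nozzle, along the syringe's +x. It is 129 mm behind the syringe's origin with the plunger fully out, 74 mm with it home.
- nozzle_1 (a point): tip of its nozzle, 85 mm ahead of the syringe's origin.
- syringe_2: dosing syringe, one of three alike; which lies in which notch varies. Origin: on the axis at mid barrel; x to the nozzle, z up. Clear barrel 40 mm in diameter, x = -55 to 55 mm, grey nozzle to x = 85; grey finger flange 66 mm wide (y), 44 high, x = -60 to -55, bears on the rack's rear plate when the plunger is pushed. Grip across the barrel's middle, between the plates. About 0.19 kg.
- plunger_2 (a joint): advance of its blue plunger: 0 drawn out, 0.055 home (disc 8 mm off the flange); starts 0 to 0.003. Sound: steady 2.5 N all the way, stays put. Clogged: looks the same, but resistance rises from 2.5 N by 6 N per 10 mm and it springs back to below 0.005 when let go. Exactly one of the three is clogged; only pushing tells which.
- disc_2 (a point): centre of the rear face of its blue thumb disc (40 mm in diameter, 6 mm thick, square to the axis); push here towards the nozzle, along the syringe's +x. It is 129 mm behind the syringe's origin with the plunger fully out, 74 mm with it home.
- nozzle_2 (a point): tip of its nozzle, 85 mm ahead of the syringe's origin.
- syringe_3: dosing syringe, one of three alike; which lies in which notch varies. Origin: on the axis at mid barrel; x to the nozzle, z up. Clear barrel 40 mm in diameter, x = -55 to 55 mm, grey nozzle to x = 85; grey finger flange 66 mm wide (y), 44 high, x = -60 to -55, bears on the rack's rear plate when the plunger is pushed. Grip across the barrel's middle, between the plates. About 0.19 kg.
- plunger_3 (a joint): advance of its blue plunger: 0 drawn out, 0.055 home (disc 8 mm off the flange); starts 0 to 0.003. Sound: steady 2.5 N all the way, stays put. Clogged: looks the same, but resistance rises from 2.5 N by 6 N per 10 mm and it springs back to below 0.005 when let go. Exactly one of the three is clogged; only pushing tells which.
- disc_3 (a point): centre of the rear face of its blue thumb disc (40 mm in diameter, 6 mm thick, square to the axis); push here towards the nozzle, along the syringe's +x. It is 129 mm behind the syringe's origin with the plunger fully out, 74 mm with it home.
- nozzle_3 (a point): tip of its nozzle, 85 mm ahead of the syringe's origin.
- tray: red open re-wash tray, fixed, empty: 270 mm long (x), 160 mm wide (y), walls 34 mm high and 4 mm thick with a rim 4 mm higher, floor 4 mm thick. Origin: middle of its underside on the table, z up. A syringe lying in it along x has its axis about 25 mm above the table.
- bottle_oil: yellow squeeze bottle with white cap, 66 mm in diameter, 213 mm tall, bystander; origin: centre of its underside, z up.
- weight_1: black cast-iron knob weight, 52 mm in diameter, 50 mm tall, bystander; origin: centre of its underside.
- notebook: teal notebook, 210 x 152 x 16 mm, lying flat, bystander; origin: centre of its underside.
- brush: teal hand brush with a loop handle, 30 x 85 x 55 mm, bystander; origin: centre of its underside.

How it is judged:
By the outcome, as a careful person would: the job done as asked, in the order asked, and still so for the second after the job is handed in, with the robot touching nothing.
It also fails if it takes over 64 s, if anything falls off the work surface, if the arm or the gripper's body presses on something with over 40 N, if the wrist force passes 120 N, or if a joint passes its speed limit or range.

## Working session

There is one attempt and no reset: what is moved stays moved. The work goes in short steps, Python scripts to look and compute and a shell command to move; the robot and the scene stay as the last step left them, time stands still between calls to the robot, and variables do not carry over. Pictures are saved under pics/ and viewed, about 8 in all and at most 12, crops included, and the job is handed in when it is done.

```bash
ls; mkdir -p pics
python3 - <<'E'
from station import env
import cv2,numpy as np
s=env.read_state();print({k:np.round(v,3).tolist() for k,v in s.items()})
for n in("scene","top"):
    i,d=env.get_image(n);cv2.imwrite(f"pics/{n}0.png",i);np.save(f"pics/{n}0.npy",d);print(env.calibration(n))
print(env.calibration("wrist"))
a=cv2.imread("pics/scene0.png");
E
```

```text
pics
{'time_s': 0.0, 'joint_pos': [-1.346, 0.246, 1.559, 0.0, 1.339, -0.174], 'joint_velocities': [0.001, -0.002, -0.0, 0.0, -0.001, -0.002], 'joint_torque': [-0.001, -42.951, -32.612, -0.0, 0.005, -0.0], 'ee_pos': [0.252, -0.598, 0.238], 'tcp_rot': [-0.001, 0.98, 0.198, -0.0], 'force': [-0.597, 0.451, -0.392], 'wrist_torque': [0.022, 0.037, 0.0], 'width': 0.085}
{'fx': 464.8351725249245, 'fy': 464.8351725249245, 'cx': 250.90162393308069, 'cy': 194.23126896027225, 'position': array([-0.466458  , -0.06111048,  1.04434965]), 'orientation': array([-0.29860848,  0.69669251, -0.60005171,  0.25571561])}
{'fx': 415.5594697780834, 'fy': 415.5594697780834, 'cx': 255.23856445748103, 'cy': 187.2201026260433, 'position': array([0.43098544, 0.08779335, 1.29306332]), 'orientation': array([-0.03104812,  0.7118461 , -0.70107365,  0.02840575])}
{'fx': 326.69554651153413, 'fy': 326.69554651153413, 'cx': 254.86783366051546, 'cy': 187.22281567424258, 'T_tool_cam': array([[-8.67632156e-06, -9.65434885e-01, -2.60644362e-01,
         6.58125352e-02],
       [ 9.99999379e-01, -2.98917194e-04,  1.07391071e-03,
        -1.01434885e-03],
       [-1.11470194e-03, -2.60644190e-01,  9.65434287e-01,
        -1.33474250e-01],
       [ 0.00000000e+00,  0.00000000e+00,  0.00000000e+00,
         1.00000000e+00]])}
```

View pics/top0.png

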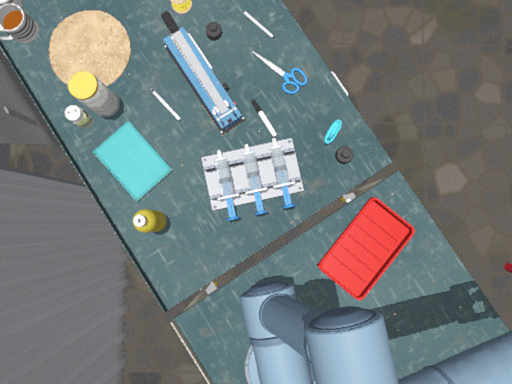

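View pics/scene0.png

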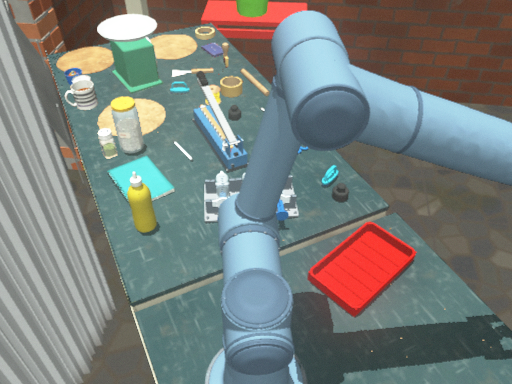

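The top view shows the rack at about (253,173) with blue discs at (233,212), (261,208) and (289,200), and the tray at (366,248). In the scene view the arm hides part of the rack.

```bash
cat > h.py <<'E'
import cv2,numpy as np
from scipy.spatial.transform import Rotation as R
def rot(q): return R.from_quat([q[1],q[2],q[3],q[0]]).as_matrix()
def cam(c,s=None):
    if "position" in c: return rot(c["orientation"]),np.array(c["position"])
    T=c["T_tool_cam"];A=rot(s["tcp_rot"]);return A@T[:3,:3],A@T[:3,3]+s["ee_pos"]
def ray(c,uv,z,s=None):
    A,p=cam(c,s);d=A@np.array([(uv[0]-c["cx"])/c["fx"],(uv[1]-c["cy"])/c["fy"],1.]);return p+d*(z-p[2])/d[2]
def cloud(c,d,s=None):
    A,p=cam(c,s);v,u=np.mgrid[:d.shape[0],:d.shape[1]]
    return np.stack([(u-c["cx"])/c["fx"]*d,(v-c["cy"])/c["fy"]*d,d],-1)@A.T+p
def proj(c,P,s=None):
    A,p=cam(c,s);q=A.T@(np.array(P)-p);return c["fx"]*q[0]/q[2]+c["cx"],c["fy"]*q[1]/q[2]+c["cy"]
def comps(m,mn=20):
    n,l,st,ce=cv2.connectedComponentsWithStats(m.astype(np.uint8));return [(l==i,st[i],ce[i]) for i in range(1,n) if st[i][4]>=mn]
E
python3 - <<'E'
from h import *
from station import env
c=env.calibration("top");i=cv2.imread("pics/top0.png");P=cloud(c,np.load("pics/top0.npy"))
h=cv2.cvtColor(i,cv2.COLOR_BGR2HSV)
red=(((h[...,0]<6)|(h[...,0]>174))&(h[...,1]>170)&(h[...,2]>90))
for m,st,ce in comps(red,500):
    r=cv2.minAreaRect(np.argwhere(m)[:,::-1].astype(np.float32))
    print("tray",st,ce,ray(c,r[0],.038),[ray(c,p,.038)[:2].round(3).tolist() for p in cv2.boxPoints(r)])
bl=((h[...,0]>98)&(h[...,0]<116)&(h[...,1]>130)&(h[...,2]>80)); bl[:,:195]=0;bl[:185]=0;bl[230:]=0
for m,st,ce in comps(bl,15):
    print("blue",st,ce,P[m].mean(0).round(3),P[m].min(0).round(3),P[m].max(0).round(3))
wh=(h[...,1]<50)&(h[...,2]>140); wh[:135]=0;wh[225:]=0;wh[:,:195]=0;wh[:,310:]=0
for m,st,ce in comps(wh,200):
    r=cv2.minAreaRect(np.argwhere(m)[:,::-1].astype(np.float32))
    print("rack",st,ce,r,[ray(c,p,.012)[:2].round(3).tolist() for p in cv2.boxPoints(r)])
g=P[...,2]; reg=np.zeros(g.shape,bool);reg[135:225,195:310]=1
pl=(g>.056)&(g<.068)&reg&wh
for m,st,ce in comps(pl,5): print("plate",ce,st[4],P[m].mean(0).round(3))
a=i[110:240,180:320];cv2.imwrite("pics/crop.png",cv2.resize(a,None,fx=5,fy=4.6,interpolation=cv2.INTER_CUBIC))
E
```

```text
tray [ 318  198   96  102 4550] [368.8178022  247.11626374] [ 0.35917199 -0.24099567  0.038     ] [[0.304, -0.09], [0.519, -0.262], [0.415, -0.393], [0.203, -0.221]]
blue [282 186   8  14  49] [285.18367347 192.53061224] [0.521 0.004 0.056] [ 0.501 -0.008  0.004] [0.541 0.013 0.066]
blue [283 202  13   7  50] [288.18 205.26] [ 0.483 -0.005  0.061] [ 0.474 -0.025 -0.003] [0.493 0.01  0.077]
blue [255 210  12   5  41] [260.34146341 212.        ] [0.461 0.078 0.096] [ 0.431  0.06  -0.   ] [0.468 0.093 1.293]
blue [227 215  12   6  43] [232.55813953 217.79069767] [0.443 0.159 0.062] [ 0.436  0.142 -0.004] [0.453 0.177 0.077]
rack [ 201  138  103   75 4693] [251.21500107 172.17046665] ((250.26121520996094, 168.1320037841797), (70.08121490478516, 94.59091186523438), 77.00537872314453) [[0.67, 0.279], [0.741, -0.008], [0.528, -0.058], [0.458, 0.225]]
plate [274.53846154 142.30769231] 26 [0.671 0.037 0.061]
plate [246.84 148.76] 25 [0.65  0.12  0.062]
plate [280.85714286 146.71428571] 7 [0.657 0.019 0.066]
plate [267.75949367 157.03797468] 79 [0.626 0.057 0.063]
plate [287.30434783 151.13043478] 46 [ 0.644 -0.001  0.063]
plate [219.15384615 154.38461538] 26 [0.632 0.203 0.061]
plate [253.72727273 153.72727273] 11 [0.635 0.099 0.063]
plate [238.48309179 175.34782609] 207 [0.569 0.144 0.063]
plate [256.22727273 165.31818182] 22 [0.6   0.091 0.065]
plate [286.57575758 170.36363636] 33 [0.586 0.001 0.065]
plate [211.94230769 167.82692308] 52 [0.591 0.223 0.063]
plate [229.5  175.75] 12 [0.568 0.17  0.063]
plate [259.08333333 176.5       ] 12 [0.567 0.082 0.065]
plate [270.12087912 183.38461538] 91 [0.547 0.049 0.063]
plate [217.16923077 192.72307692] 65 [0.517 0.206 0.063]
plate [295.         179.65116279] 43 [ 0.559 -0.025  0.062]
```

View pics/crop.png

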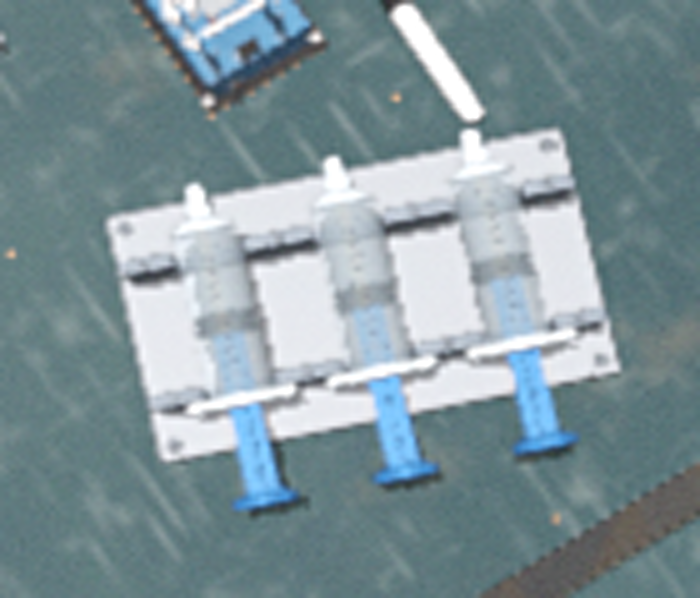

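The crop shows the rack base corners at crop pixels (108,217), (557,130), (618,372) and (165,460). The three nozzles point up and slightly left.

Run:
```python
from h import *
from station import env
c=env.calibration("top")
C=np.array([ray(c,(180+x/5,110+y/4.6),.012)[:2] for x,y in[(108,217),(557,130),(618,372),(165,460)]])
o=C.mean(0);print(C.round(3).tolist(),o)
X=(C[0]+C[1]-C[2]-C[3]);Y=(C[0]+C[3]-C[1]-C[2]);print("size",np.linalg.norm(X)/2,np.linalg.norm(Y)/2,np.degrees(np.arctan2(X[1],X[0])),np.degrees(np.arctan2(-Y[0],Y[1])))
th=np.arctan2(X[1]-Y[0],X[0]+Y[1]);x=np.array([np.cos(th),np.sin(th)]);y=np.array([-x[1],x[0]]);print("yaw",np.degrees(th))
for k in(-.085,0,.085):print(k,"disc0",(o+x*(.002-.129)+y*k).round(3),"nozzle",(o+x*.087+y*k).round(3))
for n,p in dict(d=[(265,497),(408,472),(546,440)],n=[(193,190),(331,163),(470,135)]).items():
    print(n,[ray(c,(180+a/5,110+b/4.6),.072 if n=='d' else .055)[:2].round(3).tolist() for a,b in p])
s=env.read_state();M=rot(s["tcp_rot"]);print(M.round(3))
```

```text
[[0.63, 0.262], [0.694, -0.017], [0.53, -0.056], [0.467, 0.222]] [0.58021943 0.10273349]
size 0.1686118423533958 0.28598931367346947 13.452895415554837 12.843066653478067
yaw 13.069251814647183
-0.085 disc0 [ 0.476 -0.009] nozzle [0.684 0.04 ]
0 disc0 [0.457 0.074] nozzle [0.665 0.122]
0.085 disc0 [0.437 0.157] nozzle [0.646 0.205]
d [[0.442, 0.157], [0.459, 0.073], [0.481, -0.007]]
n [[0.642, 0.205], [0.661, 0.122], [0.681, 0.039]]
[[ 0.922  0.388 -0.   ]
 [ 0.388 -0.922  0.002]
 [ 0.    -0.002 -1.   ]]
```

```bash
python3 -m crank '[{"gripper":-1,"x":1.5,"y":-1.8,"z":0,"wx":0,"wy":0,"wz":1},{"gripper":-1,"x":5,"y":-6,"z":0,"wx":0,"wy":0,"wz":2},{"gripper":-1,"x":9,"y":-10.8,"z":0,"wx":0,"wy":0,"wz":3},{"gripper":-1,"x":13,"y":-15.7,"z":0,"wx":0,"wy":0,"wz":4},{"gripper":-1,"x":17,"y":-20.5,"z":0,"wx":0,"wy":0,"wz":5},{"gripper":-1,"x":21,"y":-25.3,"z":0,"wx":0,"wy":0,"wz":6},{"gripper":-1,"x":25,"y":-30.1,"z":0,"wx":0,"wy":0,"wz":7},{"gripper":-1,"x":29,"y":-35,"z":0,"wx":0,"wy":0,"wz":8},{"gripper":-1,"x":33,"y":-39.8,"z":0,"wx":0,"wy":0,"wz":9},{"gripper":-1,"x":36.5,"y":-44,"z":0,"wx":0,"wy":0,"wz":9.7},{"gripper":-1,"x":38.6,"y":-46.5,"z":0,"wx":0,"wy":0,"wz":9.7},{"gripper":-1,"x":38.6,"y":-46.5,"z":0,"wx":0,"wy":0,"wz":9.7}]'
python3 - <<'E'
from h import *
from station import env
s=env.read_state();c=env.calibration("wrist");i,d=env.get_image("wrist");cv2.imwrite("pics/w1.png",i)
print({k:np.round(v,4).tolist() for k,v in s.items()});M=rot(s["tcp_rot"]);print(M.round(3))
h=cv2.cvtColor(i,cv2.COLOR_BGR2HSV);P=cloud(c,d,s)
bl=((h[...,0]>98)&(h[...,0]<116)&(h[...,1]>130)&(h[...,2]>60))
for m,st,ce in comps(bl,60): print(st,ce.round(1),np.median(P[m],0).round(3),P[m].min(0).round(3),P[m].max(0).round(3))
E
```

```text
time_s: 1.6
ee_pos: [0.4275, -0.0188, 0.2389]
tcp_rot: [-0.0, 0.993, 0.117, -0.0]
force: [0.3, -1.3, 0.1]
width: -0.0004
{'time_s': 1.6, 'joint_pos': [-0.3102, -0.3094, 2.0993, 0.0001, 1.3525, 1.0269], 'joint_velocities': [-0.0556, -0.0053, 0.0026, -0.0126, 0.0009, -0.0221], 'joint_torque': [1.3422, -19.928, -32.9025, 0.1279, 0.0022, 0.1382], 'ee_pos': [0.4275, -0.0188, 0.2389], 'tcp_rot': [-0.0002, 0.9932, 0.1166, -0.0004], 'force': [0.2931, -1.2538, 0.071], 'wrist_torque': [0.0145, -0.0282, 0.0307], 'width': -0.0004}
[[ 0.973  0.232 -0.001]
 [ 0.232 -0.973  0.   ]
 [-0.001 -0.    -1.   ]]
[  54   40   47   76 1584] [73.9 84.5] [0.463 0.162 0.056] [ 0.436 -0.003 -0.002] [0.503 0.201 0.372]
[ 146   56   43   61 1254] [166.   93.3] [0.476 0.078 0.057] [ 0.454 -0.003 -0.002] [0.508 0.093 0.372]
[236  81  42  36 806] [257.4 102.8] [ 0.487 -0.005  0.062] [ 0.473 -0.026 -0.002] [0.509 0.013 0.372]
```

View pics/w1.png

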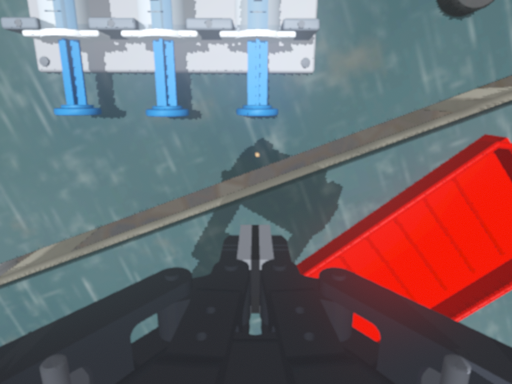

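The wrist view shows the rack square to the tool. The discs are at (76,112), (167,112) and (257,110), and the right one lines up with the shut fingers.

```bash
python3 -m crank '[{"gripper":-1,"z":3},{"gripper":-1,"z":8},{"gripper":-1,"z":13},{"gripper":-1,"z":17,"y":0.1},{"gripper":-1,"z":19.6,"y":0.1},{"gripper":-1,"x":1,"y":0.1,"z":19.6},{"gripper":-1,"x":2.2,"y":0.1,"z":19.6},{"gripper":-1,"x":2.8,"y":0.1,"z":19.6},{"gripper":-1,"x":2.8,"y":0.1,"z":19.6}]'
python3 -m crank '[{"gripper":-1,"x":0.3},{"gripper":-1,"x":0.6},{"gripper":-1,"x":0.9},{"gripper":-1,"x":1.1}]'
python3 -m crank '[{"gripper":-1,"x":0.2},{"gripper":-1,"x":0.4},{"gripper":-1,"x":0.4}]'
```

```text
invalid input
invalid input
invalid input
```

```bash
python3 -m crank '[{"gripper":-1,"x":0,"y":0,"z":3,"wx":0,"wy":0,"wz":0},{"gripper":-1,"x":0,"y":0.1,"z":8,"wx":0,"wy":0,"wz":0},{"gripper":-1,"x":0,"y":0.1,"z":13,"wx":0,"wy":0,"wz":0},{"gripper":-1,"x":0,"y":0.1,"z":17,"wx":0,"wy":0,"wz":0},{"gripper":-1,"x":0,"y":0.1,"z":19.6,"wx":0,"wy":0,"wz":0},{"gripper":-1,"x":1.2,"y":0.1,"z":19.6,"wx":0,"wy":0,"wz":0},{"gripper":-1,"x":2.4,"y":0.1,"z":19.6,"wx":0,"wy":0,"wz":0},{"gripper":-1,"x":2.8,"y":0.1,"z":19.6,"wx":0,"wy":0,"wz":0},{"gripper":-1,"x":2.8,"y":0.1,"z":19.6,"wx":0,"wy":0,"wz":0}]'
python3 -m crank '[{"gripper":-1,"x":0.3,"y":0,"z":0,"wx":0,"wy":0,"wz":0},{"gripper":-1,"x":0.6,"y":0,"z":0,"wx":0,"wy":0,"wz":0},{"gripper":-1,"x":0.9,"y":0,"z":0,"wx":0,"wy":0,"wz":0},{"gripper":-1,"x":1.1,"y":0,"z":0,"wx":0,"wy":0,"wz":0}]'
python3 -m crank '[{"gripper":-1,"x":0.2,"y":0,"z":0,"wx":0,"wy":0,"wz":0},{"gripper":-1,"x":0.4,"y":0,"z":0,"wx":0,"wy":0,"wz":0},{"gripper":-1,"x":0.4,"y":0,"z":0,"wx":0,"wy":0,"wz":0}]'
```

```text
time_s: 2.78
ee_pos: [0.4562, -0.0153, 0.0443]
tcp_rot: [0.0, 0.993, 0.115, 0.001]
force: [0.7, 0.3, -0.6]
width: -0.0002
time_s: 3.28
ee_pos: [0.4659, -0.0126, 0.0433]
tcp_rot: [-0.0, 0.993, 0.115, -0.0]
force: [0.8, -0.9, -0.0]
width: -0.0
time_s: 3.65
ee_pos: [0.4695, -0.0117, 0.0432]
tcp_rot: [-0.0, 0.993, 0.115, -0.0]
force: [-1.5, -1.4, 0.8]
width: -0.0001
```

```bash
python3 -m crank '[{"gripper":-1,"x":0.2,"y":0,"z":0,"wx":0,"wy":0,"wz":0},{"gripper":-1,"x":0.4,"y":0,"z":0,"wx":0,"wy":0,"wz":0}]'
python3 -m crank '[{"gripper":-1,"x":0.2,"y":0,"z":0,"wx":0,"wy":0,"wz":0},{"gripper":-1,"x":0.4,"y":0,"z":0,"wx":0,"wy":0,"wz":0}]'
python3 -m crank '[{"gripper":-1,"x":0.2,"y":0,"z":0,"wx":0,"wy":0,"wz":0}]'
```

```text
time_s: 3.9
ee_pos: [0.4734, -0.0109, 0.0432]
tcp_rot: [-0.0, 0.993, 0.114, -0.0]
force: [-3.1, -0.4, -0.2]
width: -0.0002
time_s: 4.15
ee_pos: [0.4774, -0.0099, 0.0432]
tcp_rot: [-0.0, 0.993, 0.114, -0.0]
force: [-2.9, -0.8, 1.5]
width: -0.0003
time_s: 4.28
ee_pos: [0.4794, -0.0094, 0.0432]
tcp_rot: [-0.0, 0.993, 0.115, -0.0]
force: [-3.2, -0.8, 0.4]
width: 0.0002
```

```bash
python3 -m crank '[{"gripper":-1,"x":0.3,"y":0,"z":0,"wx":0,"wy":0,"wz":0},{"gripper":-1,"x":0.6,"y":0,"z":0,"wx":0,"wy":0,"wz":0},{"gripper":-1,"x":0.9,"y":0,"z":0,"wx":0,"wy":0,"wz":0},{"gripper":-1,"x":1.2,"y":0,"z":0,"wx":0,"wy":0,"wz":0}]'
python3 -m crank '[{"gripper":-1,"x":0.3,"y":0,"z":0,"wx":0,"wy":0,"wz":0},{"gripper":-1,"x":0.6,"y":0,"z":0,"wx":0,"wy":0,"wz":0},{"gripper":-1,"x":0.9,"y":0,"z":0,"wx":0,"wy":0,"wz":0},{"gripper":-1,"x":1.2,"y":0,"z":0,"wx":0,"wy":0,"wz":0},{"gripper":-1,"x":1.5,"y":0,"z":0,"wx":0,"wy":0,"wz":0},{"gripper":-1,"x":1.8,"y":0,"z":0,"wx":0,"wy":0,"wz":0},{"gripper":-1,"x":2.1,"y":0,"z":0,"wx":0,"wy":0,"wz":0},{"gripper":-1,"x":2.4,"y":0,"z":0,"wx":0,"wy":0,"wz":0}]'
python3 -m crank '[{"gripper":-1,"x":0.1,"y":0,"z":0,"wx":0,"wy":0,"wz":0},{"gripper":-1,"x":0.2,"y":0,"z":0,"wx":0,"wy":0,"wz":0}]'
python3 -m crank '[{"gripper":-1,"x":0.1,"y":0,"z":0,"wx":0,"wy":0,"wz":0},{"gripper":-1,"x":0.2,"y":0,"z":0,"wx":0,"wy":0,"wz":0}]'
```

```text
time_s: 4.78
ee_pos: [0.4912, -0.0067, 0.0432]
tcp_rot: [-0.0, 0.993, 0.114, -0.0]
force: [-3.0, -0.8, 0.3]
width: -0.0004
time_s: 5.78
ee_pos: [0.5146, -0.0012, 0.0433]
tcp_rot: [-0.0, 0.993, 0.115, -0.0]
force: [-3.8, 0.1, 0.2]
width: -0.0002
time_s: 6.02
ee_pos: [0.5165, -0.0008, 0.0433]
tcp_rot: [-0.0, 0.993, 0.115, 0.0]
force: [-2.3, 0.6, -0.1]
width: -0.0002
time_s: 6.28
ee_pos: [0.5184, -0.0004, 0.0433]
tcp_rot: [-0.0, 0.993, 0.114, -0.0]
force: [-2.7, 0.6, 0.2]
width: -0.0001
```

```bash
for k in 1; do python3 -m crank '[{"gripper":-1,"x":0.1,"y":0,"z":0,"wx":0,"wy":0,"wz":0}]' | grep -E "force|ee_pos"; done
python3 -m crank '[{"gripper":-1,"x":0.1,"y":0,"z":0,"wx":0,"wy":0,"wz":0}]' | grep -E "force|ee_pos"
```

```text
ee_pos: [0.5193, -0.0002, 0.0433]
force: [-2.6, 0.5, 0.5]
ee_pos: [0.5199, -0.0, 0.0432]
force: [-6.0, -1.2, 2.7]
```

```bash
python3 -m crank '[{"gripper":-1,"x":0.1,"y":0,"z":0,"wx":0,"wy":0,"wz":0}]' | grep -E "force|ee_pos"
python3 -m crank '[{"gripper":-1,"x":0.05,"y":0,"z":0,"wx":0,"wy":0,"wz":0},{"gripper":-1,"x":0.05,"y":0,"z":0,"wx":0,"wy":0,"wz":0}]' | grep -E "force|ee_pos"
```

```text
ee_pos: [0.5199, 0.0, 0.0431]
force: [-11.9, -3.0, 6.6]
ee_pos: [0.5199, 0.0, 0.0431]
force: [-12.1, -3.7, 6.9]
```

The first plunger runs steadily at about 3 N and reaches its stop at the expected place, so it is sound and home. Next is the middle one.

```bash
python3 -m crank '[{"gripper":-1,"x":-0.8,"y":0,"z":0,"wx":0,"wy":0,"wz":0},{"gripper":-1,"x":-3,"y":0,"z":0,"wx":0,"wy":0,"wz":0},{"gripper":-1,"x":-5.5,"y":0,"z":0,"wx":0,"wy":0,"wz":0},{"gripper":-1,"x":-7.2,"y":0,"z":0,"wx":0,"wy":0,"wz":0},{"gripper":-1,"x":-7.4,"y":-2.5,"z":0,"wx":0,"wy":0,"wz":0},{"gripper":-1,"x":-7.4,"y":-5.5,"z":0,"wx":0,"wy":0,"wz":0},{"gripper":-1,"x":-7.4,"y":-8,"z":0,"wx":0,"wy":0,"wz":0},{"gripper":-1,"x":-7,"y":-8.6,"z":0,"wx":0,"wy":0,"wz":0},{"gripper":-1,"x":-6.3,"y":-8.6,"z":0,"wx":0,"wy":0,"wz":0},{"gripper":-1,"x":-6.1,"y":-8.6,"z":0,"wx":0,"wy":0,"wz":0}]'
python3 -m crank '[{"gripper":-1,"x":0.2,"y":0,"z":0,"wx":0,"wy":0,"wz":0},{"gripper":-1,"x":0.4,"y":0,"z":0,"wx":0,"wy":0,"wz":0},{"gripper":-1,"x":0.6,"y":0,"z":0,"wx":0,"wy":0,"wz":0}]'
python3 -m crank '[{"gripper":-1,"x":0.2,"y":0,"z":0,"wx":0,"wy":0,"wz":0},{"gripper":-1,"x":0.4,"y":0,"z":0,"wx":0,"wy":0,"wz":0}]'
```

```text
time_s: 8.15
ee_pos: [0.4442, 0.0696, 0.0437]
tcp_rot: [0.0, 0.993, 0.114, 0.001]
force: [0.5, -0.2, -0.2]
width: -0.0001
time_s: 8.52
ee_pos: [0.4484, 0.0714, 0.0431]
tcp_rot: [-0.0, 0.993, 0.114, -0.001]
force: [-1.3, -0.8, 1.7]
width: -0.0001
time_s: 8.78
ee_pos: [0.4523, 0.0724, 0.0431]
tcp_rot: [0.0, 0.993, 0.115, -0.0]
force: [-1.8, -1.5, 1.4]
width: 0.0
```

```bash
python3 -m crank '[{"gripper":-1,"x":0.2,"y":0,"z":0,"wx":0,"wy":0,"wz":0},{"gripper":-1,"x":0.4,"y":0,"z":0,"wx":0,"wy":0,"wz":0}]' | grep -E "force|ee_pos"
python3 -m crank '[{"gripper":-1,"x":0.2,"y":0,"z":0,"wx":0,"wy":0,"wz":0},{"gripper":-1,"x":0.3,"y":0,"z":0,"wx":0,"wy":0,"wz":0}]'| grep -E "force|ee_pos"
python3 -m crank '[{"gripper":-1,"x":0.2,"y":0,"z":0,"wx":0,"wy":0,"wz":0}]'| grep -E "force|ee_pos"
```

```text
ee_pos: [0.4564, 0.0734, 0.0432]
force: [-2.2, -1.6, -0.4]
ee_pos: [0.4593, 0.0741, 0.0432]
force: [-2.0, -2.0, -0.6]
ee_pos: [0.4613, 0.0746, 0.0432]
force: [-2.5, -1.4, -0.8]
```

```bash
python3 -m crank '[{"gripper":-1,"x":0.3,"y":0,"z":0,"wx":0,"wy":0,"wz":0},{"gripper":-1,"x":0.6,"y":0,"z":0,"wx":0,"wy":0,"wz":0},{"gripper":-1,"x":0.9,"y":0,"z":0,"wx":0,"wy":0,"wz":0},{"gripper":-1,"x":1.2,"y":0,"z":0,"wx":0,"wy":0,"wz":0}]' | grep -E "force|ee_pos"
python3 -m crank '[{"gripper":-1,"x":0.3,"y":0,"z":0,"wx":0,"wy":0,"wz":0},{"gripper":-1,"x":0.6,"y":0,"z":0,"wx":0,"wy":0,"wz":0},{"gripper":-1,"x":0.9,"y":0,"z":0,"wx":0,"wy":0,"wz":0},{"gripper":-1,"x":1.2,"y":0,"z":0,"wx":0,"wy":0,"wz":0},{"gripper":-1,"x":1.5,"y":0,"z":0,"wx":0,"wy":0,"wz":0},{"gripper":-1,"x":1.8,"y":0,"z":0,"wx":0,"wy":0,"wz":0},{"gripper":-1,"x":2.1,"y":0,"z":0,"wx":0,"wy":0,"wz":0},{"gripper":-1,"x":2.4,"y":0,"z":0,"wx":0,"wy":0,"wz":0},{"gripper":-1,"x":2.6,"y":0,"z":0,"wx":0,"wy":0,"wz":0}]' | grep -E "force|ee_pos"
python3 -m crank '[{"gripper":-1,"x":0.1,"y":0,"z":0,"wx":0,"wy":0,"wz":0},{"gripper":-1,"x":0.2,"y":0,"z":0,"wx":0,"wy":0,"wz":0}]' | grep -E "force|ee_pos"
python3 -m crank '[{"gripper":-1,"x":0.1,"y":0,"z":0,"wx":0,"wy":0,"wz":0},{"gripper":-1,"x":0.2,"y":0,"z":0,"wx":0,"wy":0,"wz":0}]' | grep -E "force|ee_pos"
```

```text
ee_pos: [0.4731, 0.0774, 0.0432]
force: [-2.4, -1.4, 0.0]
ee_pos: [0.4985, 0.0833, 0.0433]
force: [-2.3, -2.4, -0.5]
ee_pos: [0.5003, 0.0837, 0.0433]
force: [-2.2, -2.9, 0.5]
ee_pos: [0.5004, 0.0837, 0.0431]
force: [-12.2, -6.5, 8.5]
```

Middle plunger is sound and home, with its stop at the same rack x. The left one comes next; it should be the clogged one.

```bash
python3 -m crank '[{"gripper":-1,"x":-0.8,"y":0,"z":0,"wx":0,"wy":0,"wz":0},{"gripper":-1,"x":-3,"y":0,"z":0,"wx":0,"wy":0,"wz":0},{"gripper":-1,"x":-5.5,"y":0,"z":0,"wx":0,"wy":0,"wz":0},{"gripper":-1,"x":-7.2,"y":0,"z":0,"wx":0,"wy":0,"wz":0},{"gripper":-1,"x":-7.4,"y":-2.5,"z":0,"wx":0,"wy":0,"wz":0},{"gripper":-1,"x":-7.4,"y":-5.5,"z":0,"wx":0,"wy":0,"wz":0},{"gripper":-1,"x":-7.4,"y":-8,"z":0,"wx":0,"wy":0,"wz":0},{"gripper":-1,"x":-7,"y":-8.5,"z":0,"wx":0,"wy":0,"wz":0},{"gripper":-1,"x":-6.3,"y":-8.5,"z":0,"wx":0,"wy":0,"wz":0},{"gripper":-1,"x":-6.1,"y":-8.5,"z":0,"wx":0,"wy":0,"wz":0}]'
python3 -m crank '[{"gripper":-1,"x":0.2,"y":0,"z":0,"wx":0,"wy":0,"wz":0},{"gripper":-1,"x":0.4,"y":0,"z":0,"wx":0,"wy":0,"wz":0},{"gripper":-1,"x":0.6,"y":0,"z":0,"wx":0,"wy":0,"wz":0}]' | grep -E "force|ee_pos"
python3 -m crank '[{"gripper":-1,"x":0.2,"y":0,"z":0,"wx":0,"wy":0,"wz":0},{"gripper":-1,"x":0.4,"y":0,"z":0,"wx":0,"wy":0,"wz":0}]' | grep -E "force|ee_pos"
python3 -m crank '[{"gripper":-1,"x":0.2,"y":0,"z":0,"wx":0,"wy":0,"wz":0},{"gripper":-1,"x":0.3,"y":0,"z":0,"wx":0,"wy":0,"wz":0}]' | grep -E "force|ee_pos"
```

```text
time_s: 12.78
ee_pos: [0.4247, 0.1526, 0.0436]
tcp_rot: [-0.0, 0.993, 0.114, 0.001]
force: [-0.0, -0.5, -0.3]
width: 0.0001
ee_pos: [0.4291, 0.1542, 0.0432]
force: [-1.8, -0.8, 1.2]
ee_pos: [0.4322, 0.155, 0.0428]
force: [-4.4, -3.2, 3.4]
ee_pos: [0.4346, 0.1556, 0.0427]
force: [-6.7, -3.5, 4.0]
```

```bash
python3 -m crank '[{"gripper":-1,"x":0.2,"y":0,"z":0,"wx":0,"wy":0,"wz":0},{"gripper":-1,"x":0.4,"y":0,"z":0,"wx":0,"wy":0,"wz":0}]' | grep -E "force|ee_pos"
python3 -m crank '[{"gripper":-1,"x":0.1,"y":0,"z":0,"wx":0,"wy":0,"wz":0}]' | grep -E "force|ee_pos"
```

```text
ee_pos: [0.4379, 0.1564, 0.0425]
force: [-8.9, -3.9, 4.7]
ee_pos: [0.4386, 0.1566, 0.0424]
force: [-9.1, -4.4, 3.9]
```

The left plunger's force rises with advance, to about 9.9 N at about 12 mm, so it is clogged. I'll back off, rise, and move over its barrel.

```bash
python3 -m crank '[{"gripper":-1,"x":-0.4,"y":0,"z":0,"wx":0,"wy":0,"wz":0},{"gripper":-1,"x":-0.9,"y":0,"z":0,"wx":0,"wy":0,"wz":0},{"gripper":-1,"x":-1.5,"y":0,"z":0,"wx":0,"wy":0,"wz":0},{"gripper":-1,"x":-3,"y":0,"z":0,"wx":0,"wy":0,"wz":0},{"gripper":-1,"x":-4,"y":0,"z":-1,"wx":0,"wy":0,"wz":0},{"gripper":0,"x":-4,"y":0,"z":-5,"wx":0,"wy":0,"wz":0},{"gripper":0.5,"x":-4,"y":0,"z":-10,"wx":0,"wy":0,"wz":0},{"gripper":0.5,"x":-2,"y":0,"z":-13,"wx":0,"wy":0,"wz":0},{"gripper":0.5,"x":3,"y":0,"z":-13,"wx":0,"wy":0,"wz":0},{"gripper":0.5,"x":8,"y":0,"z":-13,"wx":0,"wy":0,"wz":0},{"gripper":0.5,"x":11.5,"y":0,"z":-13,"wx":0,"wy":0,"wz":0},{"gripper":0.5,"x":12.6,"y":0,"z":-13,"wx":0,"wy":0,"wz":0}]'
python3 -m crank '[{"gripper":0.5,"x":0,"y":0,"z":0,"wx":0,"wy":0,"wz":0},{"gripper":0.5,"x":0,"y":0,"z":0,"wx":0,"wy":0,"wz":0}]'
python3 - <<'E'
from h import *
from station import env
s=env.read_state();c=env.calibration("wrist");i,d=env.get_image("wrist")
o=np.array([.5802,.1027]);x=np.array([.974,.227]);y=np.array([-.227,.974])
p=s["ee_pos"][:2]-o;print("rack",p@x,p@y)
for q in[(.002,.085),(.002,.065),(.002,.105),(-.053,.085),(.087,.085)]:
    w=o+q[0]*x+q[1]*y;u=proj(c,[*w,.055],s);cv2.circle(i,(int(u[0]),int(u[1])),3,(0,0,255),-1)
cv2.imwrite("pics/w2.png",i)
E
```

```text
time_s: 15.52
ee_pos: [0.5643, 0.1859, 0.1731]
tcp_rot: [-0.0, 0.993, 0.115, -0.0]
force: [0.8, 0.3, -0.2]
width: 0.064
time_s: 15.78
ee_pos: [0.5624, 0.1857, 0.1731]
tcp_rot: [-0.0, 0.993, 0.115, -0.0]
force: [-0.5, 0.2, -0.4]
width: 0.0638
rack 0.0014467333030421987 0.08484745389926304
```

View pics/w2.png

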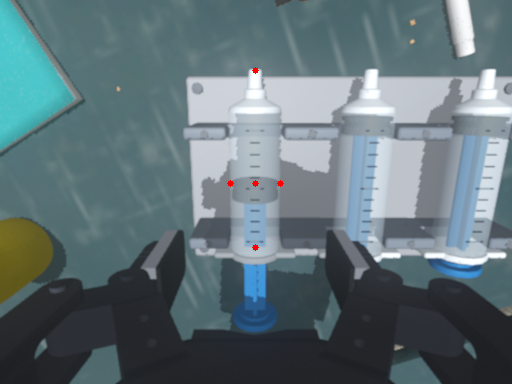

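The projected rack points fall on the left syringe: nozzle (255,70), barrel mid (255,183). Its plunger is back out and the other two are home. Descending to grip.

```bash
python3 -m crank '[{"gripper":0.5,"x":0,"y":0,"z":3,"wx":0,"wy":0,"wz":0},{"gripper":0.5,"x":0,"y":0,"z":7,"wx":0,"wy":0,"wz":0},{"gripper":0.5,"x":0,"y":0,"z":10,"wx":0,"wy":0,"wz":0},{"gripper":0.5,"x":0,"y":0,"z":12,"wx":0,"wy":0,"wz":0},{"gripper":0.5,"x":0,"y":0,"z":12.5,"wx":0,"wy":0,"wz":0},{"gripper":-0.3,"x":0,"y":0,"z":12.5,"wx":0,"wy":0,"wz":0},{"gripper":-0.5,"x":0,"y":0,"z":12.5,"wx":0,"wy":0,"wz":0},{"gripper":-0.5,"x":0,"y":0,"z":12.5,"wx":0,"wy":0,"wz":0},{"gripper":-0.5,"x":0,"y":0,"z":12.5,"wx":0,"wy":0,"wz":0},{"gripper":-0.5,"x":0,"y":0,"z":12.5,"wx":0,"wy":0,"wz":0}]' 35
```

```text
time_s: 17.08
ee_pos: [0.5645, 0.186, 0.0497]
tcp_rot: [-0.0, 0.993, 0.115, 0.001]
force: [-2.0, 0.0, 6.3]
width: 0.0391
```

```bash
python3 -m crank '[{"gripper":-0.5,"x":0,"y":0,"z":-0.7,"wx":0,"wy":0,"wz":0},{"gripper":-0.5,"x":0,"y":0,"z":-2,"wx":0,"wy":0,"wz":0},{"gripper":-0.5,"x":0,"y":0,"z":-4,"wx":0,"wy":0,"wz":0},{"gripper":-0.5,"x":0,"y":0,"z":-7,"wx":0,"wy":0,"wz":0},{"gripper":-0.5,"x":0,"y":0,"z":-10,"wx":0,"wy":0,"wz":0},{"gripper":-0.5,"x":0,"y":0,"z":-12,"wx":0,"wy":0,"wz":0},{"gripper":-0.5,"x":0,"y":0,"z":-12,"wx":0,"wy":0,"wz":0}]' 35
python3 -m crank '[{"gripper":-0.5,"x":-1,"y":1.4,"z":0,"wx":0,"wy":0,"wz":2},{"gripper":-0.5,"x":-3.5,"y":4.8,"z":0,"wx":0,"wy":0,"wz":6},{"gripper":-0.5,"x":-6.5,"y":8.9,"z":0,"wx":0,"wy":0,"wz":12},{"gripper":-0.5,"x":-9.5,"y":13,"z":0,"wx":0,"wy":0,"wz":18},{"gripper":-0.5,"x":-12.5,"y":17.1,"z":0,"wx":0,"wy":0,"wz":24},{"gripper":-0.5,"x":-15.5,"y":21.2,"z":0,"wx":0,"wy":0,"wz":30},{"gripper":-0.5,"x":-18.5,"y":25.3,"z":0,"wx":0,"wy":0,"wz":36},{"gripper":-0.5,"x":-21.5,"y":29.4,"z":0,"wx":0,"wy":0,"wz":42},{"gripper":-0.5,"x":-24.5,"y":33.5,"z":0,"wx":0,"wy":0,"wz":47},{"gripper":-0.5,"x":-27,"y":37,"z":0,"wx":0,"wy":0,"wz":50.5},{"gripper":-0.5,"x":-28.3,"y":38.7,"z":0,"wx":0,"wy":0,"wz":51.8},{"gripper":-0.5,"x":-28.3,"y":38.7,"z":0,"wx":0,"wy":0,"wz":51.8}]' 35
python3 -m crank '[{"gripper":-0.5,"x":0,"y":0,"z":0,"wx":0,"wy":0,"wz":0},{"gripper":-0.5,"x":0,"y":0,"z":0,"wx":0,"wy":0,"wz":0}]' 35
python3 - <<'E'
from h import *
from station import env
s=env.read_state();c=env.calibration("wrist");i,d=env.get_image("wrist")
M=rot(s["tcp_rot"]);print("yaw",np.degrees(np.arctan2(M[1,0],M[0,0])))
h=cv2.cvtColor(i,cv2.COLOR_BGR2HSV);P=cloud(c,d,s)
red=(((h[...,0]<6)|(h[...,0]>174))&(h[...,1]>150)&(h[...,2]>60));cam_=red&(P[...,2]>.030)&(P[...,2]<.046)
Q=P[cam_];t=np.radians(-38.7);X=np.array([np.cos(t),np.sin(t)]);Y=np.array([-X[1],X[0]])
q=(Q[:,:2]-[.360,-.2415]);print(len(Q),"x",np.percentile(q@X,[1,99]),"y",np.percentile(q@Y,[1,99]))
cv2.imwrite("pics/w3.png",i)
i,d=env.get_image("top");cv2.imwrite("pics/t3.png",i[110:330,180:430])
E
```

```text
time_s: 17.95
ee_pos: [0.5649, 0.186, 0.1707]
tcp_rot: [-0.0, 0.993, 0.115, 0.002]
force: [-0.2, -0.1, -1.6]
width: 0.0387
time_s: 19.45
ee_pos: [0.3744, -0.256, 0.1669]
tcp_rot: [-0.001, 0.943, -0.333, -0.001]
force: [-0.1, 0.5, -2.0]
width: 0.0385
time_s: 19.7
ee_pos: [0.3761, -0.2545, 0.1678]
tcp_rot: [-0.0, 0.944, -0.33, -0.0]
force: [0.1, -1.1, -0.6]
width: 0.0389
yaw -38.58386145754403
6498 x [-0.04914592  0.13827418] y [-0.08445583  0.0801344 ]
```

View pics/w3.png

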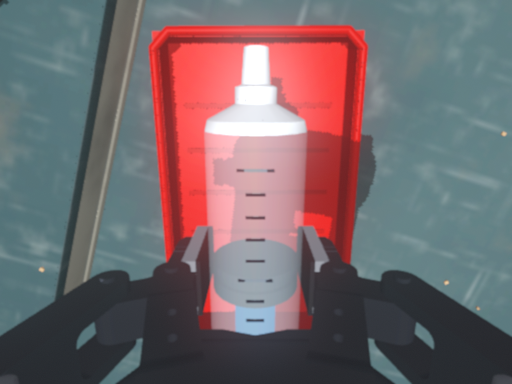

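The syringe hangs level between the tray walls, nozzle at (255,50), and the tray edges are where I measured them. Lowering.

```bash
python3 -m crank '[{"gripper":-0.5,"x":0,"y":0,"z":2,"wx":0,"wy":0,"wz":0},{"gripper":-0.5,"x":0,"y":0,"z":5,"wx":0,"wy":0,"wz":0},{"gripper":-0.5,"x":0,"y":0,"z":8,"wx":0,"wy":0,"wz":0},{"gripper":-0.5,"x":0,"y":0,"z":11,"wx":0,"wy":0,"wz":0},{"gripper":-0.5,"x":0,"y":0,"z":13,"wx":0,"wy":0,"wz":0},{"gripper":-0.5,"x":0,"y":0,"z":14,"wx":0,"wy":0,"wz":0},{"gripper":-0.5,"x":0,"y":0,"z":14.3,"wx":0,"wy":0,"wz":0},{"gripper":-0.5,"x":0,"y":0,"z":14.3,"wx":0,"wy":0,"wz":0}]' 35
python3 -m crank '[{"gripper":-0.5,"x":0,"y":0,"z":0.1,"wx":0,"wy":0,"wz":0},{"gripper":-0.5,"x":0,"y":0,"z":0.2,"wx":0,"wy":0,"wz":0}]' 35
```

```text
time_s: 20.8
ee_pos: [0.3766, -0.2558, 0.0259]
tcp_rot: [0.0, 0.944, -0.331, 0.0]
force: [0.3, -0.3, -1.3]
width: 0.0389
time_s: 21.05
ee_pos: [0.3765, -0.2558, 0.0238]
tcp_rot: [0.0, 0.944, -0.331, 0.001]
force: [1.1, 0.9, -2.1]
width: 0.0386
```

```bash
python3 -m crank '[{"gripper":-0.5,"x":0,"y":0,"z":0.1,"wx":0,"wy":0,"wz":0},{"gripper":-0.5,"x":0,"y":0,"z":0.2,"wx":0,"wy":0,"wz":0}]' 35
python3 -m crank '[{"gripper":-0.5,"x":0,"y":0,"z":0.1,"wx":0,"wy":0,"wz":0},{"gripper":-0.5,"x":0,"y":0,"z":0.1,"wx":0,"wy":0,"wz":0}]' 35
```

```text
time_s: 21.3
ee_pos: [0.3761, -0.2555, 0.0213]
tcp_rot: [0.0, 0.944, -0.331, 0.0]
force: [-0.2, 0.5, -1.4]
width: 0.039
time_s: 21.55
ee_pos: [0.3762, -0.2556, 0.0204]
tcp_rot: [0.0, 0.944, -0.331, 0.0]
force: [-0.3, 0.3, -0.0]
width: 0.0388
```

```bash
python3 -m crank '[{"gripper":-0.5,"x":0,"y":0,"z":0.1,"wx":0,"wy":0,"wz":0},{"gripper":-0.5,"x":0,"y":0,"z":0.1,"wx":0,"wy":0,"wz":0}]' 35
```

```text
time_s: 21.8
ee_pos: [0.3764, -0.2558, 0.0197]
tcp_rot: [0.0, 0.944, -0.331, 0.0]
force: [0.9, -0.2, 2.4]
width: 0.0389
```

Contact felt. Releasing and rising.

```bash
python3 -m crank '[{"gripper":-0.05,"x":0,"y":0,"z":0,"wx":0,"wy":0,"wz":0},{"gripper":0.1,"x":0,"y":0,"z":0,"wx":0,"wy":0,"wz":0},{"gripper":0.3,"x":0,"y":0,"z":0,"wx":0,"wy":0,"wz":0},{"gripper":0.5,"x":0,"y":0,"z":0,"wx":0,"wy":0,"wz":0},{"gripper":0.5,"x":0,"y":0,"z":0,"wx":0,"wy":0,"wz":0},{"gripper":0.5,"x":0,"y":0,"z":-1,"wx":0,"wy":0,"wz":0},{"gripper":0.5,"x":0,"y":0,"z":-4,"wx":0,"wy":0,"wz":0},{"gripper":0.5,"x":0,"y":0,"z":-9,"wx":0,"wy":0,"wz":0},{"gripper":0.5,"x":0,"y":0,"z":-14,"wx":0,"wy":0,"wz":0},{"gripper":0.5,"x":-3,"y":0,"z":-18,"wx":0,"wy":0,"wz":0},{"gripper":0.5,"x":-6,"y":0,"z":-20,"wx":0,"wy":0,"wz":0},{"gripper":0.5,"x":-6,"y":0,"z":-20,"wx":0,"wy":0,"wz":0}]'
python3 - <<'E'
from station import env
import cv2,numpy as np
a=env.get_image("wrist")[0];b=env.get_image("top")[0]
b=cv2.resize(b[110:330,180:430],None,fx=1.6,fy=384/220)
cv2.imwrite("pics/f.png",cv2.resize(np.hstack([a,b]),(800,338)))
E
```

```text
time_s: 23.3
ee_pos: [0.3293, -0.2181, 0.2218]
tcp_rot: [0.002, 0.944, -0.331, 0.003]
force: [0.6, -0.3, 0.2]
width: 0.0639
```

View pics/f.png

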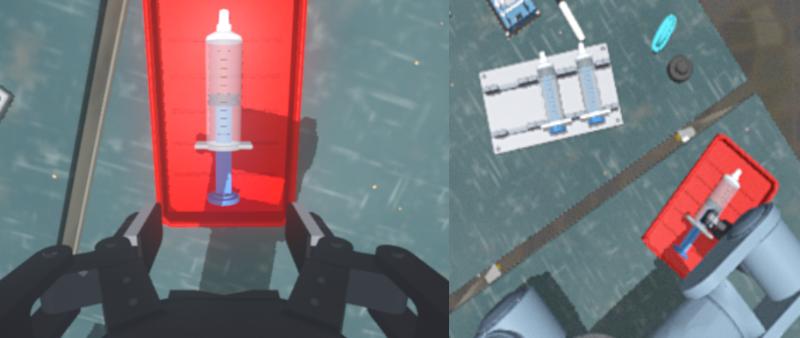

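The clogged syringe lies wholly inside the tray, from nozzle (222,15) to disc (223,198). The other two are in the rack with their discs home.

```bash
python3 -c "
from station import env
print(env.job_done())"
```

```text
the job is handed in; nothing more can be done
None
```

The clogged syringe is lying in the red tray, wholly inside the walls. The two sound ones are in the rack with their plungers pushed home. I handed the job in at about 23 s, well under the 64 s limit.

- **Right and middle notches (sound):** both pushed evenly at about 2.5–3 N. I pushed each to its stop, seen as a jump to about 12–14 N with the finger at the same rack position both times.
- **Left notch (clogged):** resistance rose with advance. I stopped at about 9.9 N after about 12 mm, short of half stroke. The next wrist picture showed the plunger back out.
- **Moving it:** I gripped the barrel at 39 mm opening with 35 N. I lowered it until the floor was felt at about 2.4 N, released it and withdrew upward.

The last pictures showed the syringe flat in the tray, nozzle and disc clear of the walls. The other two sat in their notches with their discs near the flanges, and the gripper was clear.

No check failed. While gripping in the rack there was a brief 6 N vertical reading and about a 2 mm shift of the tool; the lift afterwards was normal. I did not re-measure the bystanders; the last top picture covered only the brush and the weight, and no motion passed near the bottle or the notebook.

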